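Find the heavier hand weight by feel and hold it ready

TASK

Two hand weights that look alike stand in the slotted rack; one hides a steel core, the other only a plastic one. One at a time, slide each out through the open front of its slot and lift it well clear of the table to feel how heavy it is, and leave the lighter one standing upright on the table top. Finish holding the heavier one in the gripper, upright and still, centred about a hand's breadth above the banded bundle of transfers that lies near the table's front edge, to the right of the rack, so I can square the bundle before it comes down: do not let go, do not tip a weight over, and do not disturb the bundle, the tape measure or the bulldog clip.

Things in the scene. Friction and masses are not known exactly. Their poses are not given: they have to be found in the camera images.
- weight_p: Metal hand weight, 74 mm high: base 64 mm diameter, 18 mm high; neck 14 mm diameter; grip knob 30 mm diameter, 42 to 74 mm up. Origin: centre of the underside, z up its axis. Looks just like the other; stands on the table in either rack slot. A closed base hides its core: 0.5 to 0.7 kg in all with the steel core, 0.19 to 0.25 kg with the plastic one; neither name nor slot tells which.
- weight_q: Metal hand weight, 74 mm high: base 64 mm diameter, 18 mm high; neck 14 mm diameter; grip knob 30 mm diameter, 42 to 74 mm up. Origin: centre of the underside, z up its axis. Looks just like the other; stands on the table in either rack slot. A closed base hides its core: 0.5 to 0.7 kg in all with the steel core, 0.19 to 0.25 kg with the plastic one; neither name nor slot tells which.
- rack: Low fixed metal rack, no floor, 80 (x) x 200 (y) x 30 mm, open front at its -x. Origin: centre of its footprint, z up. Its 4 mm top plate (underside 26 mm up) has two 22 mm wide slots at y = +-55 mm, from the front edge x = -40 to x = +12 mm. Weights start at x = 0: base under the plate with 8 mm play, neck in the slot, knob above; they lift out only beyond x = -75 mm.
- bundle: Loose flat bundle of transfers with a green band, 41 x 121 x 14 mm (x, y, z), lying on the table to the right of the rack. Origin: centre of the underside; long side along y.
- tape_measure: Loose yellow tape measure, 32 x 82 x 61 mm, bystander on the table left of the rack; origin at its underside.
- clip: Loose small blue bulldog clip, 32 x 20 x 37 mm, bystander near the front edge of the table; origin at its underside.
Not all that is in view belongs to the job. What is shaped like the weight_p but brown or red is not meant.

How it is judged (in metres and radians):
On the way, in this order (a step that is already met when the one before it is completed fails the run):
1. the lighter weight has been lifted clear of the table (underside above 30 mm) in the fingers; lifting the heavier one before that is fine (((height (world z) of weight_p above 0.03 m and contact force between weight_p and the fingers above 1 N and contact force between weight_p_c0 and anything else below 1.2 N and height (world z) of weight_q below 0.006 m) or (height (world z) of weight_q above 0.03 m and contact force between weight_q and the fingers above 1 N and contact force between weight_q_c0 and anything else below 1.2 N and height (world z) of weight_p below 0.006 m))), for 0.2 s.
2. after that the heavier weight is lifted clear (underside above 30 mm) in the fingers while the lighter one stands on the table (((height (world z) of weight_p above 0.03 m and contact force between weight_p and the fingers above 1 N and contact force between weight_p_c0 and anything else above 2.2 N and height (world z) of weight_q below 0.006 m) or (height (world z) of weight_q above 0.03 m and contact force between weight_q and the fingers above 1 N and contact force between weight_q_c0 and anything else above 2.2 N and height (world z) of weight_p below 0.006 m))), for 0.2 s.
At the end, for the whole second after the job is handed in: The heavier weight (its base floor carries over 2.2 N of core) is held by the fingers alone, upright within 0.15 rad and still, its underside 50 to 200 mm above the table top, its axis within 30 mm horizontally of the bundle's centre; the lighter weight stands upright on the table top, untouched (((height (world z) of weight_p between 0.05 and 0.2 m and horizontal distance between weight_p and bundle below 0.03 m and angle between weight_p's own z axis and vertical below 0.15 rad and linear speed of each of weight_p, weight_q below 0.02 m/s and angular speed of weight_p below 0.15 rad/s and contact force between weight_p and the fingers above 1 N and contact force between weight_p_c0 and anything else above 2.2 N and contact force between weight_p and weight_q below 0.1 N and contact force between weight_p and bundle below 0.1 N and contact force between weight_p and rack below 0.1 N and height (world z) of weight_q below 0.006 m and angle between weight_q's own z axis and vertical below 0.08 rad and contact force between weight_q and the fingers below 0.1 N) or (height (world z) of weight_q between 0.05 and 0.2 m and horizontal distance between weight_q and bundle below 0.03 m and angle between weight_q's own z axis and vertical below 0.15 rad and linear speed of each of weight_q, weight_p below 0.02 m/s and angular speed of weight_q below 0.15 rad/s and contact force between weight_q and the fingers above 1 N and contact force between weight_q_c0 and anything else above 2.2 N and contact force between weight_q and weight_p below 0.1 N and contact force between weight_q and bundle below 0.1 N and contact force between weight_q and rack below 0.1 N and height (world z) of weight_p below 0.006 m and angle between weight_p's own z axis and vertical below 0.08 rad and contact force between weight_p and the fingers below 0.1 N))); the arm keeps its last pose, push and grip.
It fails at once if the bundle is shifted by more than 15 mm (distance of bundle from where it was at the start of the episode above 0.015 m).
It fails at once if the tape measure or the bulldog clip is shifted by more than 20 mm (distance of any of tape_measure, clip from where it was at the start of the episode above 0.02 m).
It fails at once if a weight is tipped over (more than 0.8 rad) (angle between any of weight_p, weight_q's own z axis and vertical above 0.8 rad).
It also fails if it takes over 72 s, if anything falls off the work surface, if the arm or the gripper's body presses on something with over 40 N, if the wrist force passes 120 N, or if a joint passes its speed limit or range.

ROBOT

A 7-joint arm with a two-finger parallel gripper is mounted at the origin on a cart in front of the work surface, level with it; the furniture and walls round the work are solid. World frame = base frame: x ahead of the robot, y to its left, z up, the work surface at z = 0. Lengths are in m, angles in degrees, forces in N, time in s.
With the tool pointing down it reaches from about 0.4 to 0.875 m from the base axis. Payload 4.4 kg.
Tool frame: the origin (TCP) lies midway between the tips of the shut fingers; the grasp point (between the pads) lies 19 mm behind it; z points along the fingers, y is the line along which they close (so a half turn about z gives the same grasp; the last joint's range is limited). The gripper opens to 85 mm and grips with 20 to 120 N. Pads are 22 mm wide; open, the fingers measure 114 mm over their backs; the gripper's body (76 mm by 85 mm) begins 54 mm behind the grasp point. The pads swing forward as they close: fully open they stand 13 mm farther back than shut.
Start: joints at [65.787, 36.005, 2.206, 86.941, -1.547, 57.084, -1.146], TCP at [0.227, -0.609, 0.231] pointing down, gripper open.
Joint ranges: [-175.42, 175.42], [-21.48, 121.26], [-71.46, 75.88], [10.55, 141.38], [-63.04, 243.04], [13.31, 113.54], [-168.57, 168.57]. Speed limits (degrees/s): [147.25, 147.25, 180, 180, 180, 180, 180].

INTERFACE

Orientations are given as [roll, pitch, yaw] about the fixed x, y, z axes, in that order (R = Rz(yaw) Ry(pitch) Rx(roll)).
In Python, from workcell import arm gives the robot as it stands.
- The arm moves only by the shell command python3 -m pendant 'ROWS' [FORCE]. ROWS is a JSON object of lists of equal length, an entry for each row: "travel": the shift along the world's x, y, z in cm, a list of three; "delta_rot": the turn, a rotation vector about the world's x, y, z in rad, a list of three; "hand": the opening in per cent of the stroke, from 0 (shut) to 100 (fully open). A call has 1 to 20 rows; each row shifts and turns the commanded pose from where the row before left it; what a row does not reach is not made up. A row lasts 1/8 s, in which the tool goes at most 62.5 mm and 10.7 degrees, less where a joint would pass 70% of its speed; a pose out of reach is approached as far as the arm can. A call is refused whole if a number of a shift passes 6.25 or a number of a turn 0.188, either way. A call with a gripper value outside its range is refused whole. The fingers move at their own pace and stop on an object; FORCE is the grip in N (left out, the last holds). Time passes only in rows, so rows that do not move let the fingers close. It gives the time, the measured TCP pose, the force, the opening and the grip force at its end, in the units of the state.
- arm.state(): the state, without advancing time (a new reading comes with each control period).
- arm.snapshot(name): name is "scene" or "top"; returns the picture (420x560x3 uint8, blue, green, red); there is no depth.
- arm.camera_info(name): a dict with "K" (3x3 intrinsics, pixels), "R" (3x3) and "t" (3): a world point X has camera coordinates R X + t. Camera axes: x right, y down, z forward; pixel columns grow to the right and rows downward; lengths in m; the calibration is good to about 2 mm. A picture is of the moment at which its call begins. camera_info takes no time and is no camera call.
- arm.job_done(): hands the job in; it is judged then, once.
Trained networks look in the newest picture that a camera, given by its name, has taken for a name from the list of things; names that differ only in an ending like _2 or _b are one class to them, and where a whole thing is asked for, a point or a joint stands for the part that bears it (a point fixed in the world has none). Each returns a list of dicts, best first, with "conf" (0 to 1); they miss things now and then, are a little off and sometimes report something else, mostly with a low value. They report only what shows in the picture. A call takes as long as a camera call. They do not tell look-alikes from the thing itself.
- arm.boxes_of(name, camera): "rect" ([left, top, right, bottom] in pixels, round what is visible of it).
- arm.outline_of(name, camera): "region" (420x560 bool, what is visible of it) and "rect" ([left, top, right, bottom] in pixels, round what is visible of it).
The state is a dict: "time": time; "joint_pos": joint angles; "qvel": joint speeds; "joint_efforts": joint torques, N m; "position": TCP position; "ee_rot": TCP orientation; "contact_force": force on the tool from outside, world axes, zero at the start; "wrist_torque": the same for the moment, N m; "finger_gap": finger opening in m; "grasp_force": force on a finger pad.
Only numpy, scipy, OpenCV 4.12 (cv2) and the standard library are available. Lean on these libraries where they do the work, as an engineer would, in place of code of your own. Each camera call takes 0.05 s, during which the arm holds its last target. There are 200 camera calls.

## Working session

There is one attempt and no reset: what is moved stays moved. The work goes in short steps, Python scripts to look and compute and a shell command to move; the robot and the scene stay as the last step left them, time stands still between calls to the robot, and variables do not carry over. Pictures are saved under pics/ and viewed, at most 10 in all, crops included, and the job is handed in when it is done.

```bash
mkdir -p pics
cat > h.py <<'E'
import numpy as np, cv2
from workcell import arm
def ray(cam,u,v,z):
    c=arm.camera_info(cam);K,R,t=map(np.array,(c["K"],c["R"],c["t"]))
    d=R.T@np.linalg.solve(K,[u,v,1.]);o=-R.T@t
    return (o+d*(z-o[2])/d[2]).round(4)
def proj(cam,X):
    c=arm.camera_info(cam);K,R,t=map(np.array,(c["K"],c["R"],c["t"]))
    p=K@(R@np.array(X)+t);return (p[:2]/p[2]).round(1)
E
python3 - <<'E'
from h import *
for c in("top","scene"):
    im=arm.snapshot(c);cv2.imwrite(f"pics/{c}0.png",im)
    i=arm.camera_info(c);print(c,(-np.array(i["R"]).T@np.array(i["t"])).round(3))
    for n in("weight_p","rack","bundle","tape_measure","clip"):
        for b in arm.boxes_of(n,c):print(c,n,round(b["conf"],2),np.round(b["rect"],1))
print(arm.state())
E
```

```text
top [0.361 0.048 1.095]
top weight_p 0.8 [329.7 175.1 356.3 204.5]
top weight_p 0.76 [200.1 224.  228.6 255.4]
top weight_p 0.52 [244.6 180.  257.4 209.4]
top bundle 0.73 [404.7 205.3 458.4 238.2]
top tape_measure 0.81 [111.6 217.2 153.7 242.4]
top clip 0.15 [111.5 217.7 151.6 241.8]
scene [-0.129 -0.683  0.563]
scene weight_p 0.92 [339.4 215.1 364.5 255.7]
scene weight_p 0.76 [270.6 190.5 291.8 222.1]
scene weight_p 0.73 [214.8 189.9 237.2 226.9]
scene weight_p 0.56 [303.3 198.4 323.5 233.1]
scene rack 0.75 [260.7 201.6 337.7 237.9]
scene bundle 0.77 [377.  285.8 437.5 318.8]
scene tape_measure 0.9 [180.7 175.5 212.2 197.6]
scene clip 0.59 [311.8 265.8 325.4 282.6]
{'time': 0.6, 'joint_pos': array([65.78689188, 36.00315466,  2.20686822, 86.94266458, -1.54764577,
       57.08456154, -1.14504416]), 'qvel': array([ 0.00256841, -0.04929308, -0.05617902,  0.07584528,  0.03085369,
        0.03519743,  0.03508308]), 'joint_efforts': array([-7.79626025e-04, -5.62976110e+01,  1.22485030e+00, -1.93695456e+01,
        1.09320632e-02,  1.82781216e-03,  3.81029480e-06]), 'position': array([ 0.22704505, -0.6090485 ,  0.2313194 ]), 'ee_rot': array([-1.79999297e+02, -2.08488185e-03,  2.04412862e+01]), 'contact_force': array([-1.10124946,  0.78873839,  1.03544012]), 'wrist_torque': array([ 0.01394905, -0.01993218, -0.0147291 ]), 'grasp_force': 0.0, 'finger_gap': 0.0854203231354872}
```

View pics/top0.png

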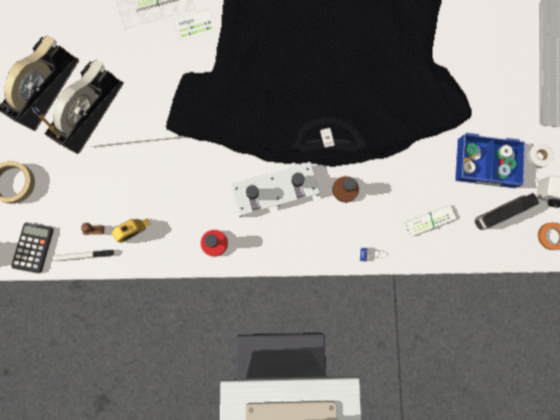

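View pics/scene0.png

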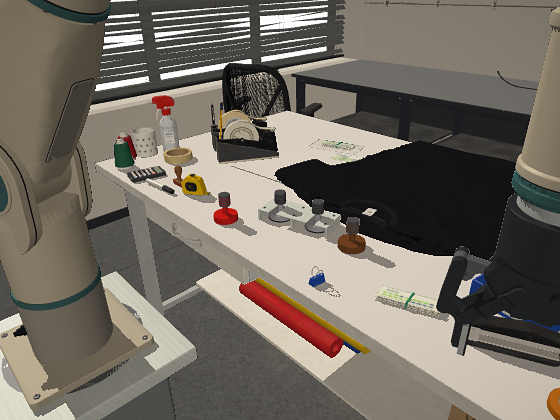

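Run:
```python
from h import *
im=cv2.imread("pics/top0.png");cv2.imwrite("pics/crop1.png",cv2.resize(im[155:275,190:390],None,fx=4,fy=4,interpolation=cv2.INTER_CUBIC)[:,:800])
s=cv2.imread("pics/scene0.png")
for u,v,n in((252,192,"k1"),(298,180,"k2")):print(n,ray("top",u,v,.074))
for u,v,n in((214,243,"red"),(345,189,"brown"),(431,221,"bundle"),(364,254,"clip"),(130,230,"tape")):print(n,ray("top",u,v,.01))
import numpy as np
for n in("rack","bundle"):
  for c in("top","scene"):
    for o in arm.outline_of(n,c)[:1]:
      m=o["region"].astype(np.uint8);p=cv2.findNonZero(m)
      r=cv2.minAreaRect(p);q=cv2.boxPoints(r)
      print(n,c,o["conf"],[ray(c,*x,.03 if n=="rack" else .014)[:2] for x in q],ray(c,*r[0],.03 if n=="rack" else .014))
```

```text
k1 [0.5729 0.0809 0.074 ]
k2 [ 0.5999 -0.0246  0.074 ]
red [0.464  0.1736 0.01  ]
brown [ 0.5913 -0.1433  0.01  ]
bundle [ 0.5099 -0.3491  0.01  ]
clip [ 0.4327 -0.1823  0.01  ]
tape [0.4976 0.3719 0.01  ]
rack top 0.73 [array([0.6035, 0.1355]), array([ 0.6578, -0.0562]), array([ 0.578 , -0.0761]), array([0.5254, 0.1137])] [0.5908 0.0298 0.03  ]
rack scene 0.72 [array([0.4956, 0.084 ]), array([0.5946, 0.1738]), array([ 0.6529, -0.0604]), array([ 0.5577, -0.122 ])] [0.5744 0.0117 0.03  ]
bundle top 0.96 [array([ 0.5085, -0.2812]), array([ 0.5525, -0.3977]), array([ 0.5155, -0.4094]), array([ 0.4721, -0.2934])] [ 0.512  -0.3451  0.014 ]
bundle scene 0.66 [array([ 0.4581, -0.3082]), array([ 0.5043, -0.2846]), array([ 0.5464, -0.3968]), array([ 0.5008, -0.4141])] [ 0.5024 -0.3527  0.014 ]
```

View pics/crop1.png

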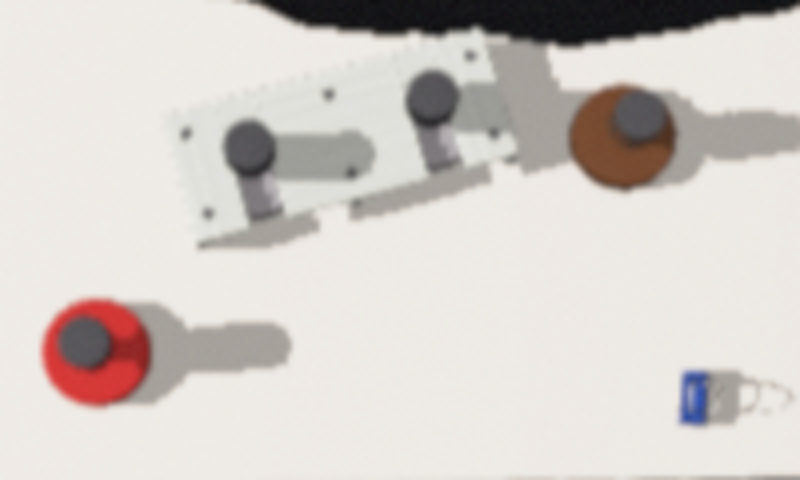

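Look-alikes in the top picture: red (214,243), brown (345,189), and two with grey bases in the rack at (252,192) and (298,180). The crop confirms the rack pair stands with necks in the slots, so those are the ones meant. Red and brown are decoys. The rack is turned about 15° and its slots open toward the robot. The clip is at (364,254), the bundle at (431,221).

I start with the right-hand weight at about (0.602, -0.025).

```bash
python3 -m pendant '{"travel":[[2.34,3.65,0],[2.34,3.65,0],[2.34,3.65,0],[2.34,3.65,0],[2.34,3.65,0],[2.34,3.65,0],[2.34,3.65,0],[2.34,3.65,0],[2.34,3.65,0],[2.34,3.65,0],[2.34,3.65,0],[2.34,3.65,0],[2.34,3.65,0],[2.34,3.65,0],[2.34,3.65,0],[2.34,3.65,0],[0,0,0],[0,0,0]],"delta_rot":[[0,0,-0.006],[0,0,-0.006],[0,0,-0.006],[0,0,-0.006],[0,0,-0.006],[0,0,-0.006],[0,0,-0.006],[0,0,-0.006],[0,0,-0.006],[0,0,-0.006],[0,0,-0.006],[0,0,-0.006],[0,0,-0.006],[0,0,-0.006],[0,0,-0.006],[0,0,-0.006],[0,0,0],[0,0,0]],"hand":[100,100,100,100,100,100,100,100,100,100,100,100,100,100,100,100,100,100]}' 60
```

```text
time: 3.05
position: [0.6011, -0.0257, 0.2312]
ee_rot: [180.0, 0.0, 14.9]
contact_force: [-0.4, 0.0, -0.0]
finger_gap: 0.0853
grasp_force: 0.0
```

```bash
python3 -m pendant '{"travel":[[0,0,-2.5],[0,0,-2.5],[0,0,-2.5],[0,0,-2.5],[0,0,-2.5],[0,0,-2.5],[0,0,-1.6],[0,0,-1.0],[0,0,-1.0],[0,0,0],[0,0,0]],"delta_rot":[[0,0,0],[0,0,0],[0,0,0],[0,0,0],[0,0,0],[0,0,0],[0,0,0],[0,0,0],[0,0,0],[0,0,0],[0,0,0]],"hand":[100,100,100,100,100,100,100,100,100,100,100]}'
python3 - <<'E'
from h import *
im=arm.snapshot("scene");cv2.imwrite("pics/s1.png",cv2.resize(im[130:270,200:400],None,fx=4,fy=4,interpolation=cv2.INTER_CUBIC))
E
```

```text
time: 4.42
position: [0.6019, -0.025, 0.0458]
ee_rot: [180.0, -0.1, 14.9]
contact_force: [0.2, 0.5, 0.4]
finger_gap: 0.0853
grasp_force: 0.0
```

View pics/s1.png

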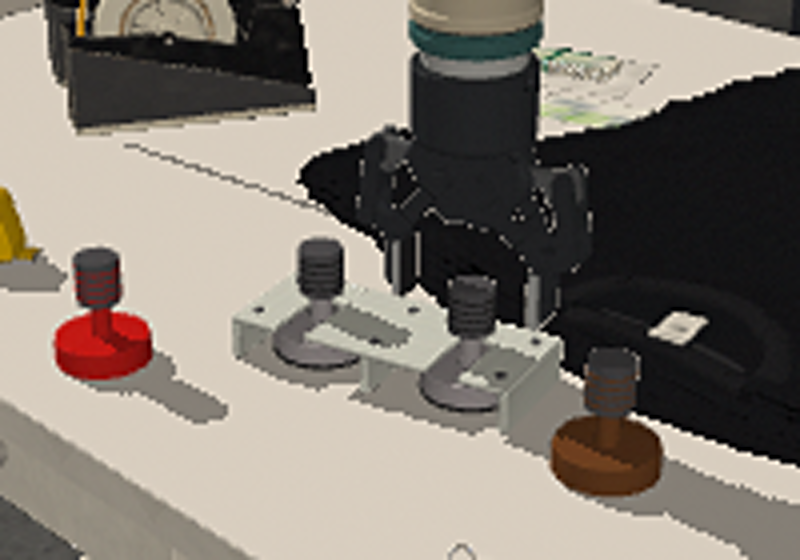

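The gripper straddles the right knob at crop (470,305), with the fingers at (400,270) and (535,300). The base seems to stick out of the front, so I check the fore-aft fit by projection.

Run:
```python
from h import *
for X in((.602,-.025,.074),(.602,-.025,.042),(.59,-.028,.074),(.574,.081,.074),(.602,-.025,.0)):print(X,(proj("scene",X)-[200,130])*4, proj("top",X))
for u,v in((471,285),(321,246)):print(ray("scene",200+u/4,130+v/4,.074))
```

```text
(0.602, -0.025, 0.074) [467.6 284.4] [298.2 179.1]
(0.602, -0.025, 0.042) [466.4 330.4] [297.3 182.2]
(0.59, -0.028, 0.074) [458.  292.4] [299.6 184.2]
(0.574, 0.081, 0.074) [316.4 246.8] [252.  191.5]
(0.602, -0.025, 0.0) [465.2 389.2] [296.2 186.1]
[ 0.603  -0.0269  0.074 ]
[0.5767 0.0797 0.074 ]
```

Both cameras agree within 2 mm, so I close.

```bash
python3 -m pendant '{"travel":[[0,0,-0.3],[0,0,0],[0,0,0],[0,0,0],[0,0,0],[0,0,0],[0,0,0],[0,0,0],[0,0,0],[0,0,0]],"delta_rot":[[0,0,0],[0,0,0],[0,0,0],[0,0,0],[0,0,0],[0,0,0],[0,0,0],[0,0,0],[0,0,0],[0,0,0]],"hand":[60,40,20,0,0,0,0,0,0,0]}' 60
```

```text
time: 5.72
position: [0.6017, -0.025, 0.0426]
ee_rot: [180.0, -0.0, 14.9]
contact_force: [-1.6, 0.1, 5.0]
finger_gap: 0.0284
grasp_force: 59.3
```

```bash
python3 -m pendant '{"travel":[[0,0,0.3],[-0.97,-0.26,0],[-0.97,-0.26,0],[-0.97,-0.26,0],[0,0,0]],"delta_rot":[[0,0,0],[0,0,0],[0,0,0],[0,0,0],[0,0,0]],"hand":[0,0,0,0,0]}'; python3 -m pendant '{"travel":[[-0.97,-0.26,0],[-0.97,-0.26,0],[-0.97,-0.26,0],[-0.97,-0.26,0],[-0.97,-0.26,0],[-0.97,-0.26,0],[-0.97,-0.26,0],[0,0,0],[0,0,0]],"delta_rot":[[0,0,0],[0,0,0],[0,0,0],[0,0,0],[0,0,0],[0,0,0],[0,0,0],[0,0,0],[0,0,0]],"hand":[0,0,0,0,0,0,0,0,0]}'
```

```text
time: 6.35
position: [0.5709, -0.0334, 0.0452]
ee_rot: [-180.0, 0.1, 14.9]
contact_force: [-0.3, 0.0, -3.0]
finger_gap: 0.0282
grasp_force: 59.2
time: 7.48
position: [0.5051, -0.051, 0.0454]
ee_rot: [180.0, -0.1, 14.9]
contact_force: [-0.9, -0.1, -2.2]
finger_gap: 0.0284
grasp_force: 59.3
```

Slid 10 cm freely. Now I lift 8 cm and weigh it.

```bash
python3 -m pendant '{"travel":[[0,0,1],[0,0,2],[0,0,2],[0,0,2],[0,0,1],[0,0,0],[0,0,0],[0,0,0],[0,0,0],[0,0,0],[0,0,0]],"delta_rot":[[0,0,0],[0,0,0],[0,0,0],[0,0,0],[0,0,0],[0,0,0],[0,0,0],[0,0,0],[0,0,0],[0,0,0],[0,0,0]],"hand":[0,0,0,0,0,0,0,0,0,0,0]}'
python3 - <<'E'
from h import *
import numpy as np
f=[]
for i in range(4):
    im=arm.snapshot("scene");f.append(arm.state()["contact_force"])
print(np.array(f).round(2));cv2.imwrite("pics/s2.png",cv2.resize(im[130:290,200:400],None,fx=3.5,fy=3.5,interpolation=cv2.INTER_CUBIC))
E
```

```text
time: 8.85
position: [0.5044, -0.0511, 0.1252]
ee_rot: [-180.0, 0.0, 14.9]
contact_force: [-0.3, 0.5, -2.7]
finger_gap: 0.0284
grasp_force: 59.5
[[-0.62 -0.17 -2.49]
 [-0.35  0.79 -1.56]
 [ 0.31  0.77 -2.86]
 [ 0.65 -0.12 -2.16]]
```

View pics/s2.png

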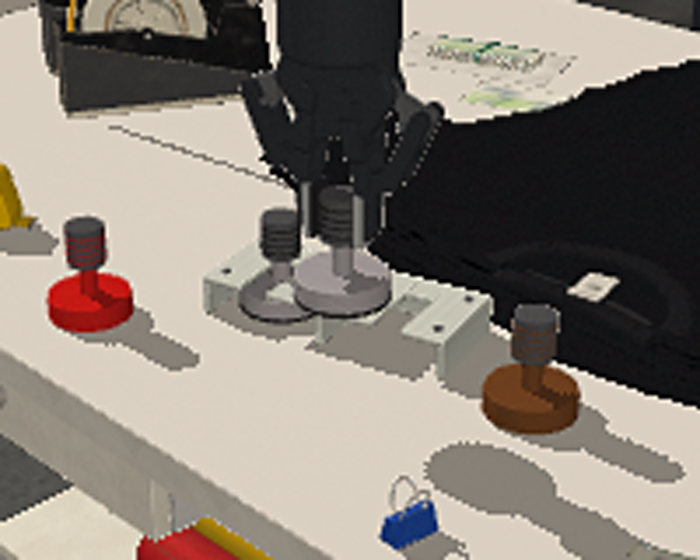

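The picture shows the right weight hanging upright at (343,250), with the other still in its slot at (280,265). Fz averages about -2.3 N, or roughly 0.23 kg, so this is the light one. I set it down about 2.5 cm to the right, clear of everything.

```bash
python3 -m pendant '{"travel":[[0,-1.2,-1.5],[0,-1.3,-1.5],[0,0,-1.5],[0,0,-1.5],[0,0,-1],[0,0,-0.5],[0,0,-0.4],[0,0,-0.3],[0,0,0],[0,0,0]],"delta_rot":[[0,0,0],[0,0,0],[0,0,0],[0,0,0],[0,0,0],[0,0,0],[0,0,0],[0,0,0],[0,0,0],[0,0,0]],"hand":[0,0,0,0,0,0,0,0,0,0]}'
```

```text
time: 10.3
position: [0.5046, -0.0761, 0.0436]
ee_rot: [180.0, -0.0, 14.9]
contact_force: [0.1, 0.4, -2.3]
finger_gap: 0.0288
grasp_force: 59.5
```

```bash
python3 -m pendant '{"travel":[[0,0,-0.1],[0,0,0],[0,0,0]],"delta_rot":[[0,0,0],[0,0,0],[0,0,0]],"hand":[0,0,0]}'; python3 -m pendant '{"travel":[[0,0,0],[0,0,0],[0,0,0],[0,0,0],[0,0,0],[0,0,0]],"delta_rot":[[0,0,0],[0,0,0],[0,0,0],[0,0,0],[0,0,0],[0,0,0]],"hand":[45,60,80,100,100,100]}'
```

```text
time: 10.68
position: [0.5047, -0.0761, 0.0426]
ee_rot: [180.0, -0.0, 14.9]
contact_force: [0.3, -0.5, 1.5]
finger_gap: 0.0287
grasp_force: 60.1
time: 11.42
position: [0.5045, -0.076, 0.0423]
ee_rot: [-180.0, -0.0, 14.9]
contact_force: [-1.0, 0.7, -0.4]
finger_gap: 0.0855
grasp_force: 0.0
```

```bash
python3 -m pendant '{"travel":[[0,0,2],[0,0,2.5],[0,0,2.5],[0,0,2.5],[0,0,2.5],[1.4,3.14,0],[1.4,3.14,0],[1.4,3.14,0],[1.4,3.14,0],[1.4,3.14,0],[0,0,0],[0,0,0]],"delta_rot":[[0,0,0],[0,0,0],[0,0,0],[0,0,0],[0,0,0],[0,0,0],[0,0,0],[0,0,0],[0,0,0],[0,0,0],[0,0,0],[0,0,0]],"hand":[100,100,100,100,100,100,100,100,100,100,100,100]}'
python3 - <<'E'
from h import *
im=arm.snapshot("scene");cv2.imwrite("pics/s3.png",cv2.resize(im[130:290,200:400],None,fx=3.5,fy=3.5,interpolation=cv2.INTER_CUBIC))
print((proj("scene",(.575,.081,.074))-[200,130])*3.5,(proj("scene",(.5045,-.076,.074))-[200,130])*3.5)
E
```

```text
time: 12.92
position: [0.5739, 0.08, 0.1621]
ee_rot: [180.0, 0.1, 14.9]
contact_force: [-0.4, -0.7, -0.5]
finger_gap: 0.0855
grasp_force: 0.0
[277.9  215.25] [364.7  321.65]
```

View pics/s3.png

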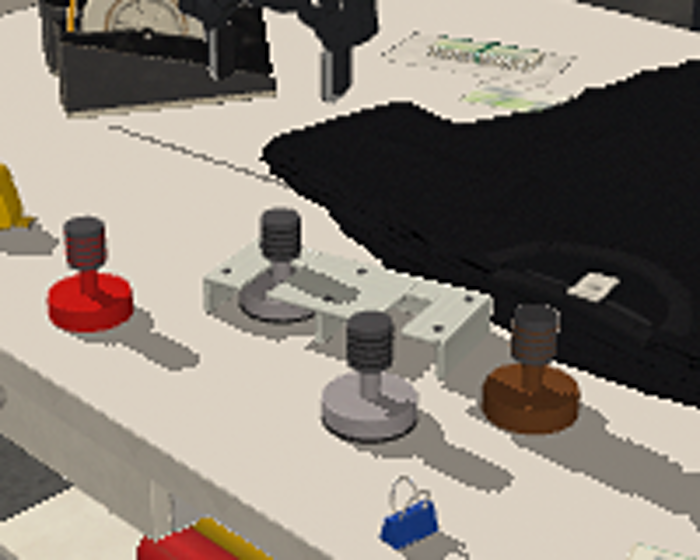

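The light weight stands upright at (370,375), and the heavy one is untouched in the left slot at (280,240). I descend and grip the heavy one.

```bash
python3 -m pendant '{"travel":[[0.1,0,-2.5],[0,0,-2.5],[0,0,-2.5],[0,0,-2],[0,0,-1.5],[0,0,-0.9],[0,0,0],[0,0,0],[0,0,0],[0,0,0],[0,0,0],[0,0,0],[0,0,0],[0,0,0],[0,0,0]],"delta_rot":[[0,0,0],[0,0,0],[0,0,0],[0,0,0],[0,0,0],[0,0,0],[0,0,0],[0,0,0],[0,0,0],[0,0,0],[0,0,0],[0,0,0],[0,0,0],[0,0,0],[0,0,0]],"hand":[100,100,100,100,100,100,100,60,40,20,0,0,0,0,0]}' 80
```

```text
time: 14.85
position: [0.5757, 0.0813, 0.0439]
ee_rot: [-180.0, -0.0, 15.0]
contact_force: [-2.1, 0.3, 6.2]
finger_gap: 0.028
grasp_force: 78.5
```

```bash
python3 -m pendant '{"travel":[[0,0,0.3],[-0.97,-0.26,0],[-0.97,-0.26,0],[-0.97,-0.26,0],[0,0,0]],"delta_rot":[[0,0,0],[0,0,0],[0,0,0],[0,0,0],[0,0,0]],"hand":[0,0,0,0,0]}'; python3 -m pendant '{"travel":[[-0.97,-0.26,0],[-0.97,-0.26,0],[-0.97,-0.26,0],[-0.97,-0.26,0],[-0.97,-0.26,0],[-0.97,-0.26,0],[0,0,0],[0,0,0]],"delta_rot":[[0,0,0],[0,0,0],[0,0,0],[0,0,0],[0,0,0],[0,0,0],[0,0,0],[0,0,0]],"hand":[0,0,0,0,0,0,0,0]}'
```

```text
time: 15.48
position: [0.5447, 0.0726, 0.0461]
ee_rot: [-180.0, 0.1, 14.9]
contact_force: [0.5, 0.2, -6.7]
finger_gap: 0.0281
grasp_force: 79.1
time: 16.48
position: [0.489, 0.0577, 0.0464]
ee_rot: [180.0, -0.1, 14.9]
contact_force: [-0.0, 0.0, -6.6]
finger_gap: 0.0281
grasp_force: 79.2
```

```bash
python3 -m pendant '{"travel":[[0,0,1],[0,0,2],[0,0,2.5],[0,0,2.5],[0,0,2.5],[0,0,2.5],[0,0,1.5],[0,0,0.5],[0,0,0],[0,0,0],[0,0,0]],"delta_rot":[[0,0,0],[0,0,0],[0,0,0],[0,0,0],[0,0,0],[0,0,0],[0,0,0],[0,0,0],[0,0,0],[0,0,0],[0,0,0]],"hand":[0,0,0,0,0,0,0,0,0,0,0]}'; python3 -m pendant '{"travel":[[0.11,-1,0],[0.11,-2,0],[0.11,-2.5,0],[0.11,-2.5,0],[0.11,-2.5,0],[0.11,-2.5,0],[0.11,-2.5,0],[0.11,-2.5,0],[0.11,-2.5,0],[0.11,-2.5,0],[0.11,-2.5,0],[0.11,-2.5,0],[0.11,-2.5,0],[0.11,-2.5,0],[0.11,-2.5,0],[0.11,-2.5,0],[0.11,-1.5,0],[0.11,-1,0],[0.11,-0.5,0],[0,0,0]],"delta_rot":[[0,0,0],[0,0,0],[0,0,0],[0,0,0],[0,0,0],[0,0,0],[0,0,0],[0,0,0],[0,0,0],[0,0,0],[0,0,0],[0,0,0],[0,0,0],[0,0,0],[0,0,0],[0,0,0],[0,0,0],[0,0,0],[0,0,0],[0,0,0]],"hand":[0,0,0,0,0,0,0,0,0,0,0,0,0,0,0,0,0,0,0,0]}'
```

```text
time: 17.85
position: [0.4877, 0.0575, 0.1957]
ee_rot: [-180.0, 0.1, 14.9]
contact_force: [-0.4, 1.3, -6.1]
finger_gap: 0.0279
grasp_force: 79.4
time: 20.35
position: [0.5092, -0.352, 0.1962]
ee_rot: [-180.0, -0.0, 15.0]
contact_force: [-0.3, 0.0, -6.2]
finger_gap: 0.0281
grasp_force: 79.6
```

```bash
python3 -m pendant '{"travel":[[0.2,0.4,-1],[0,0,-1.5],[0,0,-1.5],[0,0,-1],[0,0,0],[0,0,0],[0,0,0],[0,0,0]],"delta_rot":[[0,0,0],[0,0,0],[0,0,0],[0,0,0],[0,0,0],[0,0,0],[0,0,0],[0,0,0]],"hand":[0,0,0,0,0,0,0,0]}'
python3 - <<'E'
from h import *
im=arm.snapshot("scene");cv2.imwrite("pics/s4.png",im[130:350,180:540].repeat(2,0).repeat(2,1))
for n in("weight_p","bundle"):
  for b in arm.boxes_of(n,"scene"):print(n,round(b["conf"],2),np.round(b["rect"],1))
print(proj("scene",(.511,-.347,.1)),proj("scene",(.511,-.347,.118)),arm.state()["position"])
E
```

```text
time: 21.35
position: [0.5113, -0.3486, 0.1468]
ee_rot: [180.0, -0.0, 14.9]
contact_force: [-0.7, -0.2, -6.7]
finger_gap: 0.0279
grasp_force: 79.6
weight_p 0.93 [397.5 221.  434.4 268. ]
weight_p 0.8 [215.3 191.5 236.6 227. ]
weight_p 0.66 [292.9 221.7 314.9 256.8]
weight_p 0.56 [339.7 219.6 365.3 255.3]
bundle 0.94 [375.8 287.8 442.6 317.1]
[413.5 259.4] [414.7 251.1] [ 0.51114375 -0.34851639  0.14653236]
```

View pics/s4.png

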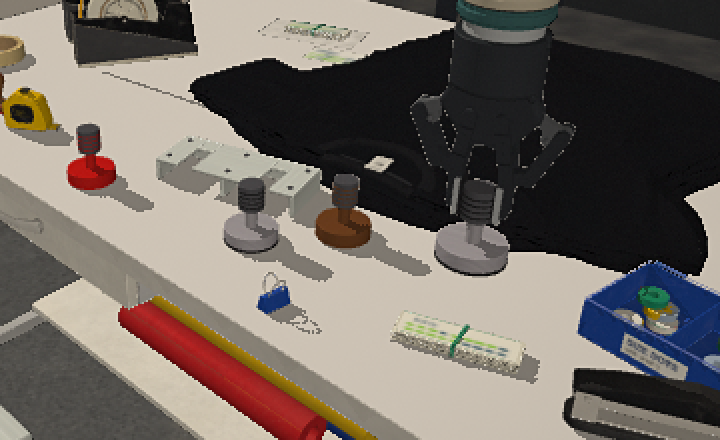

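The weight hangs upright at crop (472,245) over the bundle at (460,343). The light one stands at (251,215), and the clip, tape measure and bundle are undisturbed.

```bash
python3 -c "
from h import *
print(ray('scene',409.2,302.4,.007),arm.state()['qvel'].round(2))
print(arm.job_done())"
```

```text
[ 0.5061 -0.3536  0.007 ] [-0.04  0.21 -0.1   0.08  0.05  0.07  0.04]
the job is handed in; nothing more can be done
None
```

The job is handed in with the heavier weight (about 0.65 kg) held upright and still about 10 cm above the bundle, and the lighter one (about 0.23 kg) standing upright on the table; no verdict was returned.

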